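# Load and clamp the long sample cell in the optical carrier

### The arm

A 6-joint arm with a two-finger parallel gripper is mounted at the origin on the work surface. World frame = base frame: x ahead of the robot, y to its left, z up, the work surface at z = 0. Lengths are in m, angles in degrees, forces in N, time in s.
With the tool pointing down it reaches from about 0.4 to 0.825 m from the base axis. Payload 7 kg.
Tool frame: the origin (TCP) lies on the centre line of the jaws, within the pads' length; the fingertips stand 8 mm ahead of it and the grasp point (between the pads) lies 11 mm behind it; z points along the fingers, y is the line along which they close (so a half turn about z gives the same grasp; the last joint's range is limited). The gripper opens to 88 mm and grips with 3 to 60 N. Pads are 19 mm wide; open, the fingers measure 130 mm over their backs; the gripper's body (78 mm by 193 mm) begins 47 mm behind the grasp point.
Start: joints at [90.934, 20.546, 0.682, 0, -70.136, -16.507], TCP at [0.181, 0.65, 0.235] pointing down, gripper open.
Joint ranges: [-176.03, 176.03], [-82.01, 121.73], [-58.28, 71.71], [-173.87, 95.51], [-174.79, -0.11], [-173.66, 173.66]. Speed limits (degrees/s): [136.94, 136.94, 172.46, 180, 180, 180].

### API

Orientations are given as [roll, pitch, yaw] about the fixed x, y, z axes, in that order (R = Rz(yaw) Ry(pitch) Rx(roll)).
In Python, from plant import r gives the robot as it stands.
- The arm moves only by the tool carry_out, never from a script. Its argument "targets" is a list of rows, each a list of 6 numbers: the shift along the tool's x, y, z scaled (see below), then the turn, a rotation vector about the tool's x, y, z scaled (see below). A call has 1 to 5 rows; each row shifts and turns the commanded pose from where the row before left it, along the tool's axes as they then stand; what a row does not reach is not made up. The controller multiplies each number of a shift by 0.5 m and each number of a turn by 60 degrees. A row lasts 1/8 s, in which the tool goes at most 62.5 mm and 10.7 degrees, less where a joint would pass 70% of its speed; a pose out of reach is approached as far as the arm can. A call with a number of a shift or a turn outside -1 to 1 is refused whole. A call with a gripper value outside its range is refused whole. "hand" is the opening, from 0 (shut) to 1 (fully open), set as the call begins (left out, the last holds). The fingers move at their own pace and stop on an object; "squeeze" is the grip in N (left out, the last holds). Time passes only in rows, so rows that do not move let the fingers close. It gives the time, the measured TCP pose, the force, the opening and the grip force at its end, in the units of the state.
- r.get_state(): the state, without advancing time (a new reading comes with each control period).
- r.capture(name): name is "scene" or "top" or "wrist"; returns the picture (384x512x3 uint8, red, green, blue); there is no depth.
- r.camera_info(name): a dict with "K" (3x3 intrinsics, pixels), "distortion" ([k1, k2, p1, p2, k3] as OpenCV has them; the pictures are not rectified), "eye" and "attitude" of the camera in the world. Camera axes: x right, y down, z forward; pixel columns grow to the right and rows downward; lengths in m; the calibration is good to about 2 mm. A picture is of the moment at which its call begins: read the wrist's pose just before it. camera_info takes no time and is no camera call; for the wrist camera it gives the pose at the moment of the call.
- r.close_job(): hands the job in; it is judged then, once.
The state is a dict: "time_s": time; "joints": joint angles; "qd": joint speeds; "joint_torque": joint torques, N m; "tcp_pos": TCP position; "eef_rot": TCP orientation; "contact_force": force on the tool from outside, world axes, zero at the start; "moment": the same for the moment, N m; "gripper_width": finger opening in m; "gripper_force": force on a finger pad.
Only numpy, scipy, OpenCV 4.12 (cv2) and the standard library are available. Lean on these libraries where they do the work, as an engineer would, in place of code of your own. Each camera call takes 0.05 s, during which the arm holds its last target. There are 200 camera calls.

### The job

Load the long white sample cell into the metal carrier: carry it in over the low end stop, push the sprung gate back with its end, lower it flat onto the bed and let go so that the gate holds it against the end stop. Then turn the black bar knob clockwise until the off-centre lobe of the steel disc bears firmly on the cell and has it pressed flush along the fence, and leave it so clamped. Leave the shorter cell, the beaker and the bottle where they are.

Things in the scene. Friction and masses are not known exactly. Their poses are not given: they have to be found in the camera images.
- long_cell: The cell to load: white rectangular block with glass end windows, 120 long (own x) x 36 wide (y) x 46 high, flat on the bench, 0.18 to 0.37 kg; its ends are alike. Two black stoppers (18 across, 10 high) stand on its top 42 mm either side of the middle; grip it across its width in the middle. Origin: centre of its underside, z up.
- short_cell: A bystander of the same look but 76 long x 36 wide x 46 high; it may lie in either of the two places, the long one in the other. Origin: centre of its underside.
- carrier: Aluminium carrier fixed to the bench, turned up to 0.35 rad either way: base plate 205 (own x, -125 to +80) x 170 (own y, -110 to +60) x 20 mm thick; its top is the bed. Origin on the bench, z up. End stop at the +x end, sprung gate at the -x end, fence at +y, eccentric knob at -y (axis at x 0, y -50.4). Behind the gate a spring housing (x -120 to -100) reaches 48 mm over the bench.
- seat (a point): Point on the bed where the middle of the long cell's underside lies when flush on the unpressed fence and the end stop (carrier x 0, y +20, z 20 mm; clamped, it ends 0 to 3 mm further to +y), the cell's long axis along this frame's x; axes as the carrier's.
- stop_face (a point): Top edge, middle, of the low end stop's face that the cell's end rests on: carrier x +60, y +16, z 30 mm (10 mm over the bed; 44 mm wide, 12 mm thick). The cell is carried in over it.
- fence_face (a point): Top edge, middle, of the fence's face: carrier x +4, y +38, z 32 mm (12 mm over the bed). The fence is a steel strip 95 mm long along x, 10 mm thick, stiffly sprung: it yields up to 6 mm towards +y (4 N to start, then 2.5 N per mm).
- gate (a joint): How far the gate is pushed back (m), along the carrier's -x: 0 at rest, 0.025 at most. Spring: about 1 N at 0, 2.2 N at 0.012, 3.5 N at 0.025. With the long cell home against the end stop it reads 0.012; it must go beyond that for the cell to drop behind the end stop. Gate and stop can pinch a cell let go above the bed, so press it down flat before letting go.
- gate_face (a point): Middle of the gate's face that presses on the cell. The gate is an upright steel plate 34 wide, its top at z = 58.5 mm over the bench (38.5 over the bed); at rest its face is at x = -48 mm, y = +20 mm in the carrier frame.
- cam (a joint): Turn of the eccentric knob (rad), clockwise from above, 0 to 1.95; stays where left (friction 0.12 N m). Starts at 0.25 to 0.65, backed off: 6 to 11 mm of side play for the cell. Its steel disc (92 across, centre 10 mm off the axis, 21 to 33 mm over the bench) touches a cell flush on the fence at about 1.31; 1.6 is well clamped. Turning rubs the cell towards the end stop.
- cam_grip (a point): On the knob's axis, at the middle of its black grip bar: the bar is 66 long, 14 thick, from z = 68 to 96 mm over the bench, this point at z = 82 mm, over a black hub 26 across. The point's x axis lies along the bar, z up. The bar is along the carrier's x at joint value 0.45 and crosswise at 2.02.
- beaker: Glass beaker, 68 across, 85 high, a bystander. Origin: centre of its underside.
- wash_bottle: White bottle, 64 across, 160 high, a bystander. Origin: centre of its underside.
Things that resemble listed ones, but are neither listed nor needed, are in the scene too. What is shaped like the long_cell but blue, brown or orange is not meant.

How it is judged:
By the outcome, as a careful person would: the job done as asked, in the order asked, and still so for the second after the job is handed in, with the robot touching nothing.
It also fails if it takes over 58 s, if anything falls off the work surface, if the arm or the gripper's body presses on something with over 40 N, if the wrist force passes 120 N, or if a joint passes its speed limit or range.

## Working session

There is one attempt and no reset: what is moved stays moved. The work goes in short steps, Python scripts to look and compute and a tool call to move; the robot and the scene stay as the last step left them, time stands still between calls to the robot, and variables do not carry over. Pictures are saved under pics/ and viewed, at most 10 in all, crops included, and the job is handed in when it is done.

Besides the shell and the picture viewer there is one more tool, called after "Request:" as a command line: name --pt "numbers of a row" for each row, then --argument value for the rest. carry_out: Moves the arm, as the interface text tells. Its arguments: {"type":"object","properties":{"targets":{"type":"array","items":{"type":"array","items":{"type":"number","minimum":-1,"maximum":1}}},"hand":{"type":"number"},"squeeze":{"type":"number"}},"required":["targets"]}

```bash
mkdir -p pics; ls; python3 - <<'E'
from plant import r
import cv2,numpy as np
for n in("scene","top"):
    i=r.camera_info(n);print(n,i)
    im=r.capture(n)[:,:,::-1]
    cv2.imwrite(f"pics/{n}0.png",im)
a=[cv2.imread(f"pics/{n}0.png") for n in("scene","top")]
print(r.get_state())
E
```

```text
pics
scene {'K': array([[403.58214832,   0.        , 254.03464377],
       [  0.        , 403.58214832, 194.85575214],
       [  0.        ,   0.        ,   1.        ]]), 'distortion': array([-0.04052641,  0.        ,  0.        ,  0.        ,  0.        ]), 'eye': array([ 1.06685217, -0.47500268,  0.75090329]), 'attitude': array([-136.6145572 ,    0.84141963,   51.85273015])}
top {'K': array([[477.74218536,   0.        , 251.96889399],
       [  0.        , 477.74218536, 196.03065052],
       [  0.        ,   0.        ,   1.        ]]), 'distortion': array([-0.1200423,  0.       ,  0.       ,  0.       ,  0.       ]), 'eye': array([ 0.405922  , -0.09829548,  1.1864478 ]), 'attitude': array([-173.08257184,   -0.57402794,  -90.71240318])}
{'time_s': 0.1, 'joints': array([ 9.09339450e+01,  2.05887331e+01,  6.40913050e-01, -1.80295759e-02,
       -7.01347639e+01, -1.65086029e+01]), 'qd': array([ 0.01661402, -0.07063265,  0.11945616, -0.02022528,  0.11087914,
       -0.00779817]), 'joint_torque': array([-2.98324048e-03, -5.84165704e+01,  2.93752491e+01,  7.01560423e+00,
        1.01923183e-02, -5.23477411e-05]), 'tcp_pos': array([0.18112255, 0.64982754, 0.23371397]), 'eef_rot': array([ 1.79916004e+02, -7.21800407e-03, -1.55807914e+01]), 'contact_force': array([ 0.29725883,  0.36801345, -0.42373949]), 'moment': array([ 0.05966584, -0.06603341, -0.02448913]), 'gripper_force': 0.0, 'gripper_width': 0.08737987247757076}
```

View pics/top0.png

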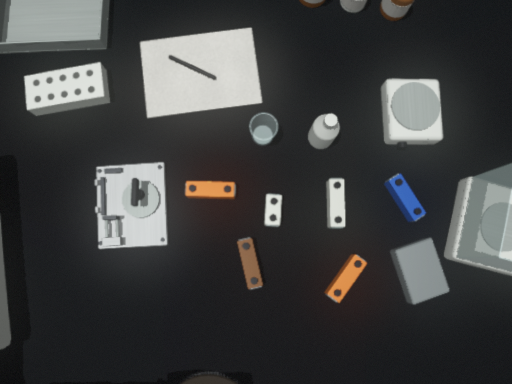

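View pics/scene0.png

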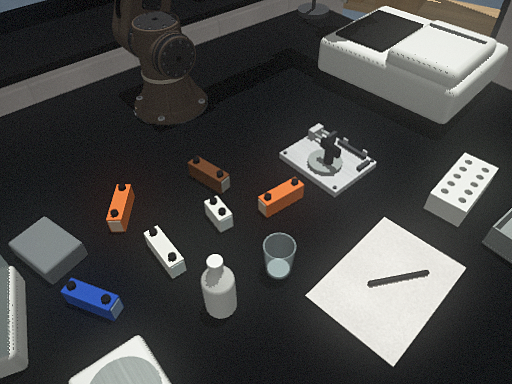

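The top picture shows the long cell at about (336,203), the short one at (273,210), and the carrier at (132,206) with its gate at (113,232), fence at (101,198), stop at (113,170) and knob at (137,192). In the scene picture the long cell is at (164,250) and the carrier at (327,158). Next I'll enlarge these parts.

```bash
cat > h.py <<'E'
import cv2,numpy as np
from scipy.spatial.transform import Rotation as R
from plant import r
def cam(n):
    i=r.camera_info(n); return dict(K=i["K"],d=i["distortion"],e=i["eye"],R=R.from_euler("xyz",i["attitude"],degrees=True).as_matrix())
def ray(c,uv):
    p=cv2.undistortPoints(np.array([[uv]],float),c["K"],c["d"])[0,0]
    v=c["R"]@np.array([*p,1]); return v/np.linalg.norm(v)
def onz(c,uv,z):
    v=ray(c,uv); return c["e"]+v*(z-c["e"][2])/v[2]
def tri(obs):
    A=np.zeros((3,3));b=np.zeros(3)
    for c,uv in obs:
        v=ray(c,uv);P=np.eye(3)-np.outer(v,v);A+=P;b+=P@c["e"]
    return np.linalg.solve(A,b)
def proj(c,P):
    P=np.asarray(P,float).reshape(-1,3)
    return cv2.projectPoints(((P-c["e"])@c["R"]).reshape(-1,1,3),np.zeros(3),np.zeros(3),c["K"],c["d"])[0][:,0]
def crop(im,x,y,w,h,s):
    o=cv2.resize(im[y:y+h,x:x+w],None,fx=s,fy=s,interpolation=cv2.INTER_CUBIC)
    for k in range(0,w,10): cv2.putText(o,str(x+k),(k*s,8),0,.3,(0,255,255),1);cv2.line(o,(k*s,10),(k*s,14),(0,255,255),1)
    for k in range(10,h,10): cv2.putText(o,str(y+k),(0,k*s+3),0,.3,(0,255,255),1)
    return o
E
python3 - <<'E'
from h import *
t=cv2.imread("pics/top0.png");s=cv2.imread("pics/scene0.png")
o=np.zeros((600,800,3),np.uint8)
def put(a,x,y): o[y:y+a.shape[0],x:x+a.shape[1]]=a
put(crop(t,90,155,80,100,5),0,0)
put(crop(s,275,115,105,83,4)[:,:400],400,0)
put(crop(t,315,170,45,64,4)[:100*4],400,340)
put(crop(s,140,220,50,60,4)[:260],590,340)
cv2.imwrite("pics/c1.png",o)
E
```

```text
(no output)
```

View pics/c1.png

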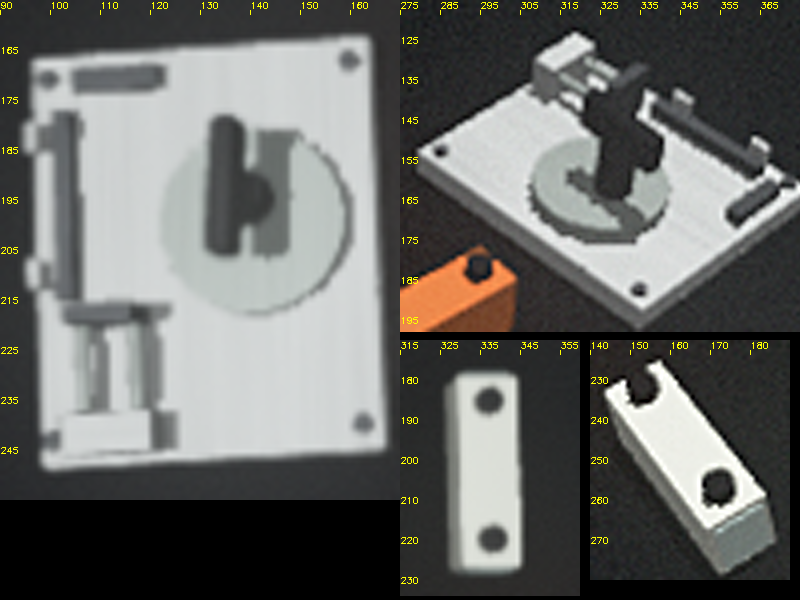

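```bash
cat >> h.py <<'E'
def carrier_fit(c,uv,xy,z):
    W=np.array([onz(c,p,z)[:2] for p in uv]);xy=np.array(xy,float)
    a=W-W.mean(0);b=xy-xy.mean(0)
    th=np.arctan2((b[:,0]*a[:,1]-b[:,1]*a[:,0]).sum(),(a*b).sum())
    M=np.array([[np.cos(th),-np.sin(th)],[np.sin(th),np.cos(th)]])
    o=W.mean(0)-M@xy.mean(0); return o,np.degrees(th),W-(xy@M.T+o)
E
python3 - <<'E'
from h import *
t=cam("top");s=cam("scene")
for a,b in(((337,184.7),(152.2,231.7)),((338,219.5),(171.7,256.4))):
    print("stopper",tri([(t,a),(s,b)]),onz(t,a,.056))
print(carrier_fit(t,[(96.4,166.8),(163.8,162.4),(167,244.4),(98.2,248.4)],[(.08,.06),(.08,-.11),(-.125,-.11),(-.125,.06)],.02))
print("bar",onz(t,(134.8,178.5),.096),onz(t,(134.6,205.5),.096))
print("bystanders",onz(t,(273,210),.05),onz(t,(263,129),.04),onz(t,(330,122),.15))
i=r.camera_info("wrist");print(i,r.get_state()["tcp_pos"])
E
```

```text
stopper [ 0.55252976 -0.31954005  0.12037179] [ 0.56807212 -0.31610626  0.056     ]
stopper [ 0.49947771 -0.31573901 -0.03503647] [ 0.48427077 -0.31571052  0.056     ]
(array([0.54933015, 0.21295171]), np.float64(2.80889278263136), array([[-9.14278423e-04,  6.32764537e-05],
       [-5.95327533e-04, -4.32486784e-04],
       [ 9.77282132e-04, -9.83810673e-05],
       [ 5.32323823e-04,  4.67591398e-04]]))
bar [0.58211898 0.16061103 0.096     ] [0.51912636 0.15995914 0.096     ]
bystanders [ 0.50946364 -0.16123516  0.05      ] [ 0.71105661 -0.14078305  0.04      ] [ 0.69698969 -0.28752     0.15      ]
{'K': array([[279.72527195,   0.        , 251.04452632],
       [  0.        , 279.72527195, 198.69549392],
       [  0.        ,   0.        ,   1.        ]]), 'distortion': array([-0.02885175,  0.        ,  0.        ,  0.        ,  0.        ]), 'eye': array([0.25678231, 0.62822147, 0.38352307]), 'attitude': array([ 1.63022568e+02, -6.21220316e-02, -1.05598416e+02])} [0.18112255 0.64982754 0.23371397]
```

Request:
carry_out --pt "0 0 0 0 0 -0.13" --pt "0 0 0 0 0 -0.13" --pt "0.08 0.09 0 0 0 0" --pt "0.08 0.09 0 0 0 0" --pt "0.08 0.09 0 0 0 0"

```text
time_s: 0.72
tcp_pos: [0.302, 0.5136, 0.2341]
eef_rot: [180.0, 0.0, 0.1]
contact_force: [0.1, 0.8, 0.8]
gripper_width: 0.0872
gripper_force: 0.0
```

Request:
carry_out --pt "0.08 0.09 0 0 0 0" --pt "0.08 0.09 0 0 0 0" --pt "0.08 0.09 0 0 0 0" --pt "0.08 0.09 0 0 0 0" --pt "0.08 0.09 0 0 0 0"

```text
time_s: 1.35
tcp_pos: [0.5023, 0.2887, 0.2345]
eef_rot: [180.0, 0.0, 0.0]
contact_force: [1.1, 0.9, 0.2]
gripper_width: 0.088
gripper_force: 0.0
```

Request:
carry_out --pt "0.06 0.09 0 0 0 0" --pt "0.06 0.09 0 0 0 0" --pt "0 0 0 0 0 0"

```text
time_s: 1.72
tcp_pos: [0.5626, 0.1972, 0.2339]
eef_rot: [179.9, 0.1, -0.2]
contact_force: [-0.9, 0.7, 0.3]
gripper_width: 0.0873
gripper_force: 0.0
```

```bash
python3 - <<'E'
from h import *
import pickle
pickle.dump(cam("wrist"),open("w1.pkl","wb"))
im=r.capture("wrist")[:,:,::-1]; cv2.imwrite("pics/w1.png",im); cv2.imwrite("pics/w1b.png",cv2.resize(im,(800,600),interpolation=cv2.INTER_CUBIC))
print(r.get_state()["joints"].round(1))
E
```

```text
[ 38.2  13.2  -9.7  -0.  -67.2  51.6]
```

View pics/w1b.png

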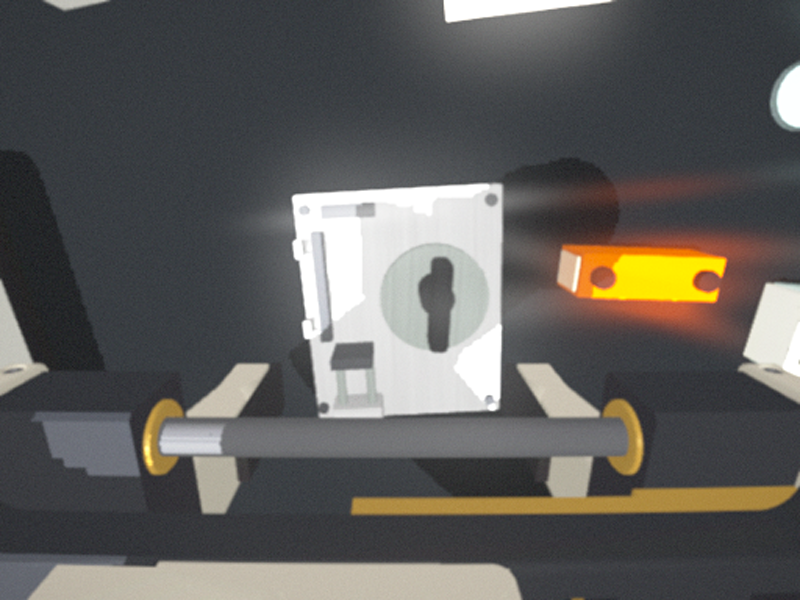

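Request:
carry_out --pt "0 0.12 0 0 0 0" --pt "0 0 0 0 0 0"

```text
time_s: 2.02
tcp_pos: [0.5606, 0.1386, 0.2345]
eef_rot: [180.0, 0.0, -0.1]
contact_force: [-0.3, 0.5, 0.4]
gripper_width: 0.0878
gripper_force: 0.0
```

```bash
python3 - <<'E'
from h import *
import pickle
pickle.dump(cam("wrist"),open("w2.pkl","wb"))
im=r.capture("wrist")[:,:,::-1]; cv2.imwrite("pics/w2.png",im); cv2.imwrite("pics/w2b.png",cv2.resize(im,(800,600),interpolation=cv2.INTER_CUBIC))
E
```

```text
(no output)
```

View pics/w2b.png

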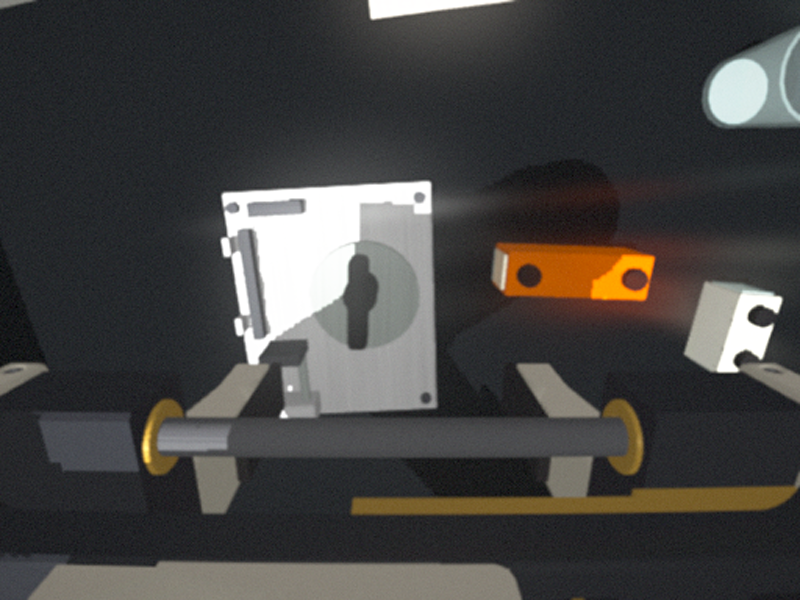

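The wrist views, in 800x600 coordinates, show the carrier screws at w1 (304,210), (491,200), (491,403), (323,408) and w2 (232,208), (419,198), (426,398). The bar runs from (442,258) to (438,350) in w1 and from (359,256) to (357,346) in w2.

```bash
python3 - <<'E'
from h import *
import pickle
a=pickle.load(open("w1.pkl","rb"));b=pickle.load(open("w2.pkl","rb"));t=cam("top")
f=lambda u:(u[0]*.64-.2,u[1]*.64-.2)
g=lambda u:(90+u[0]/5-.4,155+u[1]/5-.4)
for n,p,q,k in(("sTL",(304,210),(232,208),(48,79)),("sTR",(491,200),(419,198),(348,60)),("sBR",(491,403),(426,398),(363,424)),("barN",(442,258),(359,256),(226,116)),("barS",(438,350),(357,346),(223,256)),
 ("fenceEndTop+x",(318,233),(244,231),(68,113)),("fence-x inner",(333,338),(266,335),(80,299)),("stopR",(375,210),(304,206),(164,78)),("gateTL",(335,344),(268,342),(64,305)),("gateTR",(374,344),(307,342),(146,305))):
    print(n,tri([(a,f(p)),(b,f(q)),(t,g(k))]).round(4),onz(t,g(k),.02)[:2].round(4),onz(a,f(p),.02)[:2].round(4),onz(b,f(q),.02)[:2].round(4))
P=[(48,79),(348,60),(363,424),(50,440)]; X=[(.07,.05),(.07,-.1),(-.115,-.1),(-.115,.05)]
for nm,c,Q in(("top",t,[g(p) for p in P]),("w1",a,[f(p) for p in((304,210),(491,200),(491,403),(323,408))])):
    print(nm,*carrier_fit(c,Q,X,.02))
print("bar w1",[onz(a,f(p),.096) for p in((442,258),(438,350))],"w2",[onz(b,f(p),.096) for p in((359,256),(357,346))])
E
```

```text
sTL [0.616  0.2685 0.0219] [0.6161 0.2694] [0.6161 0.2685] [0.6158 0.2694]
sTR [0.6233 0.1172 0.0227] [0.6236 0.1179] [0.6234 0.1166] [0.6232 0.1167]
sBR [0.4434 0.1074 0.0246] [0.4431 0.1087] [0.4395 0.1053] [0.4429 0.1073]
barN [0.5867 0.1625 0.0827] [0.5962 0.1787] [0.576  0.1551] [0.5759 0.1664]
barS [0.5198 0.1638 0.0844] [0.5263 0.1789] [0.493  0.1563] [0.4949 0.1701]
fenceEndTop+x [0.5979 0.2573 0.0275] [0.5988 0.2587] [0.5974 0.2581] [0.5971 0.2613]
fence-x inner [0.5057 0.2499 0.0216] [0.5057 0.2503] [0.5049 0.2497] [0.5054 0.2508]
stopR [0.6162 0.2108 0.0179] [0.6158 0.2104] [0.6157 0.2107] [0.6171 0.2102]
gateTL [0.5025 0.2492 0.0312] [0.5027 0.2583] [0.4991 0.2482] [0.4987 0.2496]
gateTR [0.502  0.2135 0.0285] [0.5024 0.217 ] [0.499  0.2134] [0.4987 0.2146]
top [0.55116823 0.21595212] 2.4703291218097894 [[-0.00282779  0.00048237]
 [-0.00184742 -0.0011146 ]
 [ 0.0025292  -0.00238053]
 [ 0.002146    0.00301277]]
w1 [0.54985715 0.21416187] 2.5233563082072985 [[-0.0015247   0.00134773]
 [-0.00083121 -0.00069581]
 [ 0.00010071 -0.00387818]
 [ 0.00225521  0.00322627]]
bar w1 [array([0.58968636, 0.16372408, 0.096     ]), array([0.52398382, 0.16466918, 0.096     ])] w2 [array([0.58911693, 0.16046315, 0.096     ]), array([0.52498506, 0.16340632, 0.096     ])]
```

Request:
carry_out --pt "-0.01 0.12 0 0 0 0" --pt "-0.01 0.12 0 0 0 0" --pt "-0.01 0.12 0 0 0 0" --pt "-0.01 0.12 0 0 0 0" --pt "-0.01 0.12 0 0 0 0"

```text
time_s: 2.7
tcp_pos: [0.5369, -0.1598, 0.2348]
eef_rot: [-180.0, -0.0, 0.2]
contact_force: [2.0, -0.4, -0.4]
gripper_width: 0.0876
gripper_force: 0.0
```

Request:
carry_out --pt "-0.005 0.12 0 0 0 0" --pt "-0.005 0.12 0 0 0 0" --pt "0 0 0 0 0 0"

```text
time_s: 3.08
tcp_pos: [0.5317, -0.2818, 0.2338]
eef_rot: [180.0, 0.1, -0.2]
contact_force: [-0.7, 1.1, -0.2]
gripper_width: 0.0878
gripper_force: 0.0
```

```bash
python3 - <<'E'
from h import *
import pickle
s=r.get_state();print(s["tcp_pos"],s["eef_rot"],s["joints"].round(1))
pickle.dump(cam("wrist"),open("w3.pkl","wb"))
im=r.capture("wrist")[:,:,::-1]; cv2.imwrite("pics/w3.png",im); cv2.imwrite("pics/w3b.png",crop(np.ascontiguousarray(im),130,80,200,150,4))
E
```

```text
[ 0.5317166  -0.28182907  0.23381158] [ 1.79993780e+02  5.58593010e-02 -1.52271053e-01] [ -9.3  13.8  -9.    0.  -67.3  99.2]
```

View pics/w3b.png

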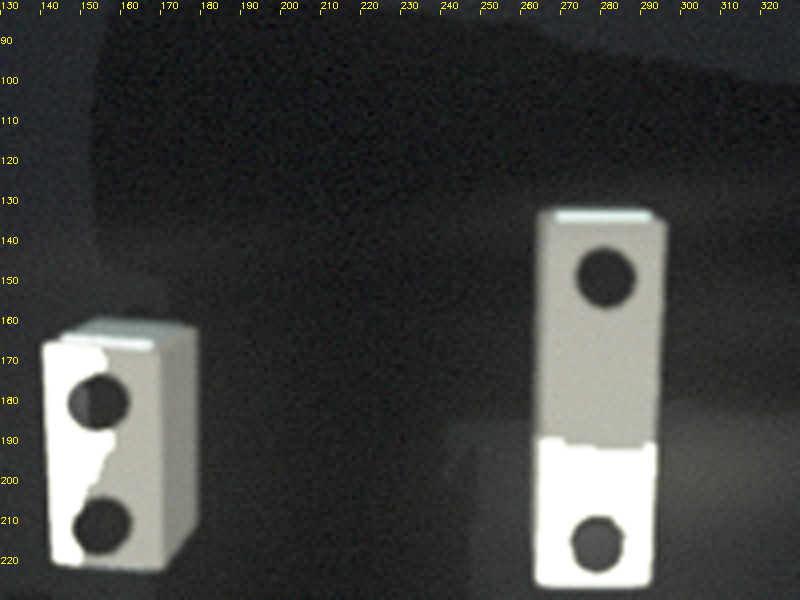

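In the crop, the long cell's stoppers are at (280.9,148.9) and (279.1,215.6), and the short cell is at the left.

```bash
python3 - <<'E'
from h import *
import pickle
w=pickle.load(open("w3.pkl","rb"));t=cam("top");s=cam("scene")
Q=[]
for a,b,c in(((280.9,148.9),(337,184.7),(171.7,256.4)),((279.1,215.6),(338,219.5),(152.2,231.7))):
    p=tri([(w,a),(t,b),(s,c)]);Q.append(p);print(p.round(4),onz(w,a,.056).round(4),onz(t,b,.056).round(4),onz(s,c,.056).round(4))
    for cc,u in((w,a),(t,b),(s,c)): print("  reproj err",(proj(cc,p)[0]-u).round(1))
print((Q[0]+Q[1])/2,np.degrees(np.arctan2(*(Q[0]-Q[1])[[1,0]])))
E
```

```text
[ 0.5693 -0.3178  0.0479] [ 0.5705 -0.317   0.056 ] [ 0.5681 -0.3161  0.056 ] [ 0.5749 -0.3197  0.056 ]
  reproj err [-0.1  0.1]
  reproj err [ 0.1 -0. ]
  reproj err [0.1 0. ]
[ 0.4847 -0.3179  0.0479] [ 0.4879 -0.3171  0.056 ] [ 0.4843 -0.3157  0.056 ] [ 0.4909 -0.3202  0.056 ]
  reproj err [-0.   0.1]
  reproj err [0.3 0.1]
  reproj err [0.3 0. ]
[ 0.52698194 -0.31785373  0.04792744] 0.045354169064288775
```

Request:
carry_out --pt "-0.01 0.07 0.06 0 0 0" --pt "0 0 0.12 0 0 0" --pt "0 0 0.12 0 0 0" --pt "0 0 0.1 0 0 0" --pt "0 0 0.01 0 0 0" --hand 1

```text
time_s: 3.75
tcp_pos: [0.525, -0.312, 0.0263]
eef_rot: [-179.9, 0.4, 0.1]
contact_force: [0.8, -0.6, 0.1]
gripper_width: 0.0878
gripper_force: 0.0
```

Request:
carry_out --pt "0 0 0 0 0 0" --pt "0 0 0 0 0 0" --pt "0 0 0 0 0 0" --pt "0 0 0 0 0 0" --hand 0 --squeeze 30

```text
time_s: 4.25
tcp_pos: [0.5272, -0.3148, 0.0307]
eef_rot: [180.0, -0.1, 0.0]
contact_force: [-0.8, 0.4, 0.5]
gripper_width: 0.0533
gripper_force: 0.0
```

Request:
carry_out --pt "0 0 0 0 0 0" --pt "0 0 0 0 0 0" --pt "0 0 0 0 0 0" --pt "0 0 0 0 0 0" --pt "0 0 0 0 0 0"

```text
time_s: 4.88
tcp_pos: [0.5269, -0.315, 0.0299]
eef_rot: [180.0, -0.0, 0.0]
contact_force: [-0.2, -3.1, 4.6]
gripper_width: 0.0357
gripper_force: 30.0
```

Request:
carry_out --pt "0 0 -0.05 0 0 0" --pt "0 0 -0.11 0 0 0" --pt "0 0 -0.11 0 0 0" --pt "0.008 -0.06 0 0 0 0" --pt "0.008 -0.11 0 0 0 0"

```text
time_s: 5.5
tcp_pos: [0.5341, -0.2291, 0.1639]
eef_rot: [-179.9, 0.0, -0.2]
contact_force: [1.1, 0.8, -3.3]
gripper_width: 0.036
gripper_force: 30.0
```

Request:
carry_out --pt "0.009 -0.11 0 0 0 0" --pt "0.009 -0.11 0 0 0 0" --pt "0.009 -0.11 0 0 0 0" --pt "0.009 -0.11 0 0 0 0" --pt "0.009 -0.11 0 0 0 0"

```text
time_s: 6.12
tcp_pos: [0.5558, 0.0474, 0.1634]
eef_rot: [-180.0, 0.1, 0.0]
contact_force: [0.9, 0.1, -3.5]
gripper_width: 0.0357
gripper_force: 30.0
```

Request:
carry_out --pt "0.009 -0.11 0 0 0 0" --pt "0.009 -0.11 0 0 0 0" --pt "0 -0.1 0 0 0 0" --pt "0 -0.05 0 0 0 -0.047" --pt "0 0 0 0 0 0"

```text
time_s: 6.75
tcp_pos: [0.565, 0.2318, 0.1632]
eef_rot: [180.0, 0.1, 3.0]
contact_force: [0.3, -0.6, -3.7]
gripper_width: 0.0356
gripper_force: 30.0
```

Request:
carry_out --pt "0 0 0 0 0 0" --pt "0 0 0 0 0 0"

```text
time_s: 7.0
tcp_pos: [0.5657, 0.2293, 0.1644]
eef_rot: [180.0, 0.0, 2.8]
contact_force: [-0.5, 0.1, -3.3]
gripper_width: 0.0361
gripper_force: 30.0
```

Request:
carry_out --pt "0.006 -0.002 0.04 0 0 0" --pt "0 0 0.06 0 0 0" --pt "0 0 0.06 0 0 0" --pt "0 0 0.03 0 0 0" --pt "0 0 0 0 0 0"

```text
time_s: 7.62
tcp_pos: [0.5686, 0.2307, 0.0689]
eef_rot: [179.9, 0.1, 2.8]
contact_force: [-0.1, -0.9, -3.1]
gripper_width: 0.0358
gripper_force: 30.0
```

```bash
python3 - <<'E'
from h import *
s=r.get_state();print(s["tcp_pos"],s["eef_rot"],s["contact_force"])
o=np.zeros((600,800,3),np.uint8)
w=r.capture("wrist")[:,:,::-1];t=r.capture("top")[:,:,::-1];c=r.capture("scene")[:,:,::-1]
def put(a,x,y): a=a[:600-y,:800-x];o[y:y+a.shape[0],x:x+a.shape[1]]=a
put(crop(np.ascontiguousarray(w),160,90,130,150,4),0,0)
put(crop(np.ascontiguousarray(c),270,95,110,110,2),530,0)
put(crop(np.ascontiguousarray(t),85,150,90,105,3),530,280)
cv2.imwrite("pics/c4.png",o)
E
```

```text
[0.56859609 0.23065273 0.06886851] [1.79931653e+02 8.49344581e-02 2.80841528e+00] [-0.07806347 -0.8997893  -3.09434359]
```

View pics/c4.png

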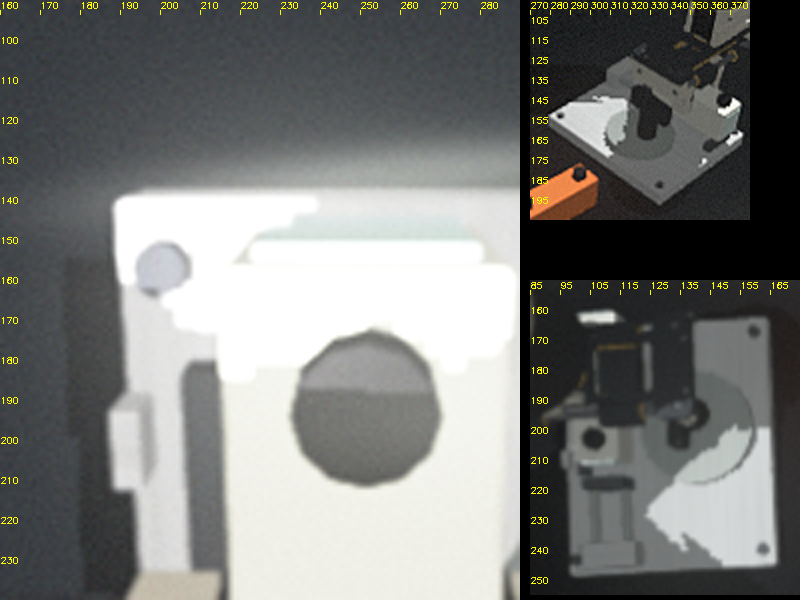

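The cell sits over the carrier, parallel to the fence, whose outer edge runs from crop pixel (182,370) to (190,570). In the top view its end is clear of the gate, whose top edge is near (110,216).

```bash
python3 - <<'E'
from h import *
w=cam("wrist");t=cam("top")
f=lambda u:(160+u[0]/4-.4,90+u[1]/4-.4)
def toC(P,o=(.5495,.2135),th=2.8):
    th=np.radians(th);d=np.array(P[:2])-o;return (np.array([[np.cos(th),np.sin(th)],[-np.sin(th),np.cos(th)]])@d*1000).round(1)
for n,u,z in(("fence outer(y48)",(182,375),.032),("fence outer",(190,560),.032),("fence +x end (x51.5)",(200,360),.032),("screw",(163,268),.02),("cell edge",(218,380),.084),("cell edge",(229,580),.084),("cell edge R",(499,580),.084),("plate corner TL bench edge",(116,196),.02)):
    print(n,toC(onz(w,f(u),z)))
print("tcp",toC(r.get_state()["tcp_pos"]))
for u in((607,478),(607,490)): print("gate top",toC(onz(t,(85+(u[0]-530)/3-.3,150+(u[1]-280)/3-.3),.0585)))
E
```

```text
fence outer(y48) [53.2 48.9]
fence outer [18.4 49.1]
fence +x end (x51.5) [55.8 45.7]
screw [70.  53.5]
cell edge [65.2 35.6]
cell edge [37.8 35.2]
cell edge R [37.9 -0.8]
plate corner TL bench edge [82.7 61.2]
tcp [21.1 17.4]
gate top [-49.6  16. ]
gate top [-59.2  16.3]
```

Request:
carry_out --pt "-0.015 0 0 0 0 0" --pt "-0.012 0 0 0 0 0" --pt "-0.012 0 0 0 0 0" --pt "-0.012 0 0 0 0 0" --pt "0 0 0 0 0 0"

```text
time_s: 8.4
tcp_pos: [0.5434, 0.2306, 0.07]
eef_rot: [-180.0, -0.1, 2.9]
contact_force: [2.7, -0.4, -1.6]
gripper_width: 0.0358
gripper_force: 30.0
```

Request:
carry_out --pt "0 0 0.01 0 0 0" --pt "0 0 0.008 0 0 0" --pt "0 0 0.008 0 0 0" --pt "0 0 0.006 0 0 0" --pt "0 0 0 0 0 0"

```text
time_s: 9.02
tcp_pos: [0.5432, 0.2301, 0.053]
eef_rot: [180.0, 0.0, 2.8]
contact_force: [3.5, 0.7, -3.7]
gripper_width: 0.0358
gripper_force: 30.0
```

Request:
carry_out --pt "0 0 0.003 0 0 0" --pt "0 0 0.003 0 0 0" --pt "0 0 0.001 0 0 0" --pt "0 0 0 0 0 0"

```text
time_s: 9.52
tcp_pos: [0.5434, 0.2303, 0.0501]
eef_rot: [-180.0, -0.0, 2.8]
contact_force: [3.5, -0.0, -3.0]
gripper_width: 0.0359
gripper_force: 30.0
```

Request:
carry_out --pt "0 0 0.003 0 0 0" --pt "0 0 0.002 0 0 0" --pt "0 0 0 0 0 0"

```text
time_s: 9.9
tcp_pos: [0.5435, 0.2303, 0.0499]
eef_rot: [-180.0, -0.1, 2.9]
contact_force: [-5.5, -1.0, 18.4]
gripper_width: 0.0358
gripper_force: 30.0
```

Request:
carry_out --pt "0.004 0 -0.002 0 0 0" --pt "0.004 0 0 0 0 0" --pt "0.003 0 0 0 0 0" --pt "0 0 0 0 0 0"

```text
time_s: 10.4
tcp_pos: [0.5481, 0.2305, 0.0499]
eef_rot: [180.0, 0.0, 2.9]
contact_force: [-6.9, 0.9, 13.5]
gripper_width: 0.0358
gripper_force: 30.0
```

Request:
carry_out --pt "0 0 0 0 0 0" --pt "0 0 0 0 0 0" --pt "0 0 0 0 0 0" --pt "0 0 0 0 0 0" --hand 0.57

```text
time_s: 10.9
tcp_pos: [0.5488, 0.2304, 0.0483]
eef_rot: [180.0, 0.0, 2.8]
contact_force: [0.1, 0.8, 0.0]
gripper_width: 0.0498
gripper_force: 0.0
```

Request:
carry_out --pt "0 0 -0.04 0 0 0" --pt "0 0 -0.1 0 0 0" --pt "0 0 -0.1 0 0 0" --pt "0 0 -0.06 0 0 0" --pt "0 0 0 0 0 0"

```text
time_s: 11.52
tcp_pos: [0.5501, 0.2313, 0.2015]
eef_rot: [-179.8, -0.3, 2.9]
contact_force: [1.1, -0.9, -1.5]
gripper_width: 0.05
gripper_force: 0.0
```

```bash
python3 - <<'E'
from h import *
import pickle
s=r.get_state();print(s["tcp_pos"],s["eef_rot"],s["contact_force"],s["gripper_width"])
pickle.dump(cam("wrist"),open("w5.pkl","wb"))
o=np.zeros((600,800,3),np.uint8)
w=r.capture("wrist")[:,:,::-1];c=r.capture("scene")[:,:,::-1]
def put(a,x,y): a=a[:600-y,:800-x];o[y:y+a.shape[0],x:x+a.shape[1]]=a
put(crop(np.ascontiguousarray(w),170,95,150,150,4),0,0)
put(crop(np.ascontiguousarray(c),280,105,100,100,2),600,0)
cv2.imwrite("pics/c5.png",o)
E
```

```text
[0.55009999 0.23131311 0.2015469 ] [-179.83468318   -0.25207873    2.8588988 ] [ 1.10014594 -0.92478165 -1.51416405] 0.04998137404948779
```

View pics/c5.png

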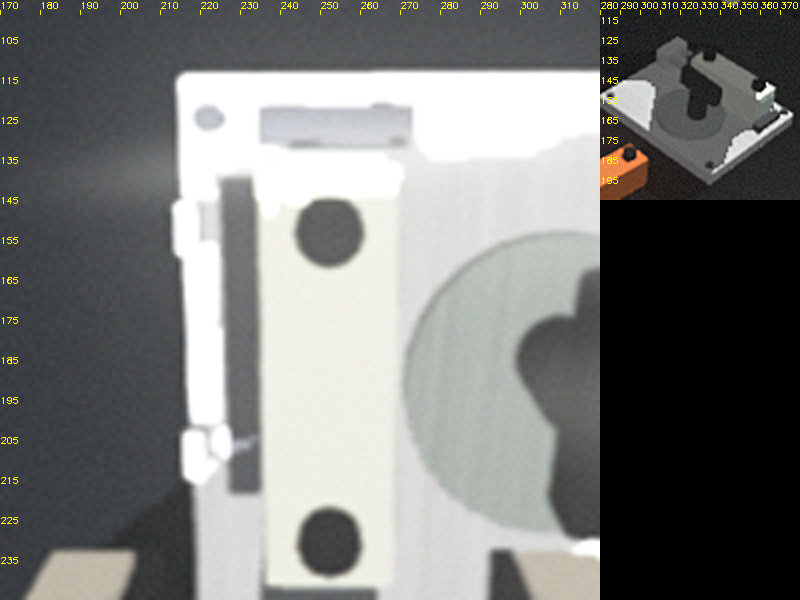

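The picture shows the cell flat between stop and gate, with stoppers at (252,152.5) and (252,230). The fence is a few mm to its left and the disc is clear to its right.

```bash
python3 - <<'E'
from h import *
import pickle
w=pickle.load(open("w5.pkl","rb"))
f=lambda u:(170+u[0]/4-.4,95+u[1]/4-.4)
def toC(P,o=(.5495,.2135),th=2.8):
    th=np.radians(th);d=np.array(P[:2])-o;return (np.array([[np.cos(th),np.sin(th)],[-np.sin(th),np.cos(th)]])@d*1000).round(1)
for n,u,z in(("stopper+",(330,232),.076),("stopper-",(330,541),.076),("stop right +x corner(72,-6)",(411,107),.03),("stop left(72,38)",(261,107),.03),("fence outer +x (51.5,48)",(222,180),.032),("fence outer -x(-43.5,48)",(229,492),.032),("screw",(209,118),.02),("disc left edge z33",(404,385),.033),("disc top edge",(560,231),.033)):
    P=onz(w,f(u),z);print(n,P[:2].round(4),toC(P))
E
```

```text
stopper+ [0.5923 0.2324] [43.7 16.8]
stopper- [0.5106 0.2282] [-38.2  16.6]
stop right +x corner(72,-6) [0.6221 0.2113] [72.4 -5.7]
stop left(72,38) [0.62  0.253] [72.4 36. ]
fence outer +x (51.5,48) [0.5997 0.2631] [52.6 47.1]
fence outer -x(-43.5,48) [0.5064 0.2588] [-40.8  47.4]
screw [0.616  0.2684] [69.1 51.5]
disc left edge z33 [0.543 0.208] [-6.7 -5.2]
disc top edge [0.5904 0.1669] [ 38.6 -48.5]
```

Request:
carry_out --pt "0 0.066 0 0 0 0.03" --pt "0 0.07 0 0 0 0.034" --pt "0 0 0.08 0 0 0" --pt "0 0 0.06 0 0 0" --pt "0 0 0 0 0 0" --hand 0.5

```text
time_s: 12.25
tcp_pos: [0.5491, 0.1611, 0.1252]
eef_rot: [179.8, 0.3, -1.0]
contact_force: [-0.3, 0.4, 0.8]
gripper_width: 0.0438
gripper_force: 0.0
```

Request:
carry_out --pt "0.007 -0.004 0.04 0 0 0" --pt "0 0 0.04 0 0 0" --pt "0 0 0.014 0 0 0" --pt "0 0 0 0 0 0" --pt "0 0 0 0 0 0"

```text
time_s: 12.88
tcp_pos: [0.5553, 0.1649, 0.0826]
eef_rot: [-180.0, -0.1, -1.0]
contact_force: [0.2, 0.0, 0.7]
gripper_width: 0.0436
gripper_force: 0.0
```

Request:
carry_out --pt "0 0 0 0 0 0" --pt "0 0 0 0 0 0" --pt "0 0 0 0 0 0" --pt "0 0 0 0 0 0" --pt "0 0 0 0 0 0" --hand 0 --squeeze 40

```text
time_s: 13.5
tcp_pos: [0.5547, 0.1636, 0.0817]
eef_rot: [179.9, 0.0, -1.0]
contact_force: [1.2, -5.9, 1.8]
gripper_width: 0.0137
gripper_force: 39.9
```

Request:
carry_out --pt "-0.003 0.002 0 0 0 0" --pt "0 0 0 0 0 0.1" --pt "0 0 0 0 0 0.1" --pt "0 0 0 0 0 0.1" --pt "0 0 0 0 0 0"

```text
time_s: 14.12
tcp_pos: [0.5545, 0.1634, 0.0817]
eef_rot: [-180.0, -0.1, -19.1]
contact_force: [5.7, -5.0, -3.3]
gripper_width: 0.0138
gripper_force: 39.9
```

Request:
carry_out --pt "0.003 0.002 0 0 0 0" --pt "0 0 0 0 0 0.13" --pt "0 0 0 0 0 0.13" --pt "0 0 0 0 0 0.1" --pt "0 0 0 0 0 0"

```text
time_s: 14.75
tcp_pos: [0.5546, 0.1631, 0.0817]
eef_rot: [-179.9, 0.0, -40.5]
contact_force: [1.0, 4.4, 0.3]
gripper_width: 0.0134
gripper_force: 39.9
```

Request:
carry_out --pt "0 0 0 0 0 0.1" --pt "0 0 0 0 0 0.1" --pt "0 0 0 0 0 0"

```text
time_s: 15.12
tcp_pos: [0.5545, 0.1629, 0.0817]
eef_rot: [-179.9, 0.0, -52.4]
contact_force: [-0.7, 5.2, 0.7]
gripper_width: 0.0136
gripper_force: 40.0
```

```bash
python3 -c "
from h import *
s=r.get_state();print(s['eef_rot'],s['contact_force'],s['moment'],s['joints'])"
```

```text
[-1.79931161e+02  2.23612640e-02 -5.24043984e+01] [-0.66292176  5.17532406  0.72037956] [2.06372785 0.29790149 0.20097466] [ 3.57394782e+01  1.97315562e+01 -2.27729358e+01 -3.33765400e-02
 -4.74274344e+01  1.87867542e+00]
```

Request:
carry_out --pt "0 0 0 0 0 0.07" --pt "0 0 0 0 0 0.07" --pt "0 0 0 0 0 0.07" --pt "0 0 0 0 0 0.03" --pt "0 0 0 0 0 0"

```text
time_s: 15.75
tcp_pos: [0.5543, 0.1628, 0.0817]
eef_rot: [-180.0, 0.0, -66.7]
contact_force: [-1.5, 5.0, 1.4]
gripper_width: 0.0136
gripper_force: 40.5
```

```bash
python3 -c "
from h import *
s=r.get_state();print(s['eef_rot'],s['contact_force'],s['moment'],s['joints'])"
```

```text
[-1.79960036e+02  2.72863159e-02 -6.66773067e+01] [-1.47549518  4.98266674  1.39016346] [1.99990871 0.49159254 0.7922139 ] [ 3.57474239e+01  1.97275056e+01 -2.27847843e+01 -2.45027797e-02
 -4.74428143e+01 -1.24081753e+01]
```

Request:
carry_out --pt "0 0 0 0 0 0" --pt "0 0 0 0 0 0" --pt "0 0 0 0 0 0" --hand 0.45

```text
time_s: 16.12
tcp_pos: [0.5541, 0.1617, 0.0814]
eef_rot: [180.0, -0.0, -67.0]
contact_force: [0.3, 0.0, 0.4]
gripper_width: 0.0367
gripper_force: 0.0
```

Request:
carry_out --pt "0 0 -0.04 0 0 0" --pt "0 0 -0.1 0 0 0" --pt "0 0 -0.12 0 0 0" --pt "0 0 -0.06 0 0 -0.15" --pt "0 0 0 0 0 -0.15"

```text
time_s: 16.75
tcp_pos: [0.5555, 0.1624, 0.2449]
eef_rot: [-179.7, -0.1, -48.7]
contact_force: [-0.7, -0.5, -0.7]
gripper_width: 0.0393
gripper_force: 0.0
```

Request:
carry_out --pt "0 0 0 0 0 -0.17" --pt "0 0 0 0 0 -0.17" --pt "0 0 0 0 0 -0.17" --pt "0 0 0 0 0 -0.17" --pt "0 0 0 0 0 -0.16"

```text
time_s: 17.38
tcp_pos: [0.5541, 0.1618, 0.2414]
eef_rot: [180.0, 0.0, 1.7]
contact_force: [0.4, -0.2, -0.5]
gripper_width: 0.0393
gripper_force: 0.0
```

Request:
carry_out --pt "0.02 0 0 0 0 0" --pt "0 0 0 0 0 0"

```text
time_s: 17.62
tcp_pos: [0.565, 0.1622, 0.2413]
eef_rot: [180.0, 0.0, 1.2]
contact_force: [0.3, 0.0, -0.2]
gripper_width: 0.0395
gripper_force: 0.0
```

```bash
python3 - <<'E'
from h import *
import pickle
s=r.get_state();print(s["tcp_pos"],s["eef_rot"],s["contact_force"])
pickle.dump(cam("wrist"),open("w6.pkl","wb"))
o=np.zeros((600,800,3),np.uint8)
w=r.capture("wrist")[:,:,::-1];c=r.capture("scene")[:,:,::-1]
def put(a,x,y): a=a[:600-y,:800-x];o[y:y+a.shape[0],x:x+a.shape[1]]=a
put(crop(np.ascontiguousarray(w),130,95,150,150,4),0,0)
put(crop(np.ascontiguousarray(c),280,105,100,100,2),600,0)
cv2.imwrite("pics/c6.png",o)
E
```

```text
[0.56496433 0.16222737 0.24127407] [1.79980382e+02 1.47980053e-02 1.18430468e+00] [ 0.30562646  0.00700738 -0.1571662 ]
```

View pics/c6.png

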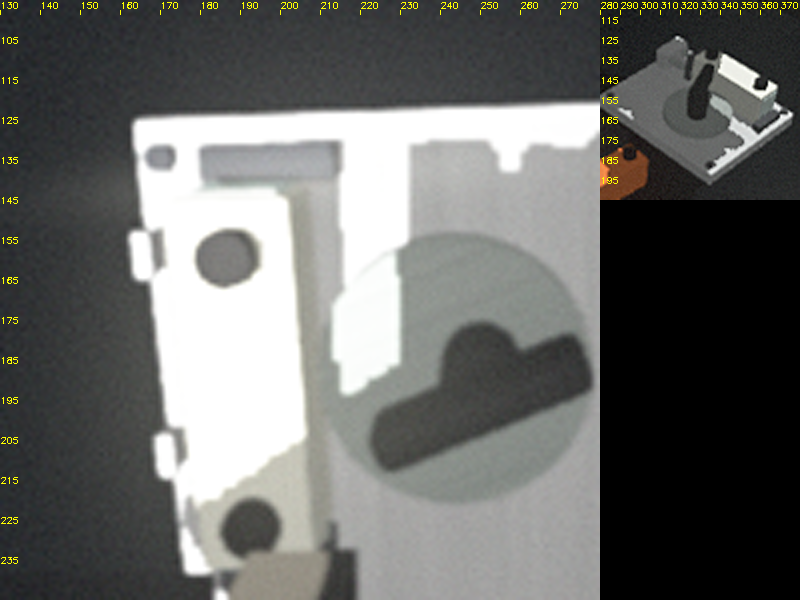

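The bar is now at about 67° to the carrier's x, running from (385,440) to (578,360), so the cam is at about 1.65. The disc's edge bears on the cell's side, and the stoppers are at (228,257) and (251,527).

```bash
python3 - <<'E'
from h import *
import pickle
w=pickle.load(open("w6.pkl","rb"))
f=lambda u:(130+u[0]/4-.4,95+u[1]/4-.4)
def toC(P,o=(.5495,.2135),th=2.8):
    th=np.radians(th);d=np.array(P[:2])-o;return (np.array([[np.cos(th),np.sin(th)],[-np.sin(th),np.cos(th)]])@d*1000).round(1)
for n,u,z in(("st+",(228,257),.076),("st-",(251,527),.076),("stopR (72,-6)",(338,143),.03),("disc left",(327,400),.033),("disc right",(590,370),.033),("barW",(378,440),.096),("barE",(584,355),.096),("cell R low edge",(329,520),.02),("cell R low edge",(321,200),.02)):
    print(n,toC(onz(w,f(u),z)))
print(r.get_state()["time_s"])
E
```

```text
st+ [44.4 19.6]
st- [-37.9  20.5]
stopR (72,-6) [72.4 -7.6]
disc left [-10.7   1.2]
disc right [ -2.9 -86.4]
barW [ -4.7 -21.9]
barE [ 18.  -79.2]
cell R low edge [-59.    5.7]
cell R low edge [53.8  0.5]
17.725
```

Request:
carry_out --pt "0.02 -0.075 0 0 0 0" --pt "0.02 -0.075 0 0 0 -0.027" --pt "0 0 0 0 0 0" --pt "0 0 0 0 0 0"

```text
time_s: 18.23
tcp_pos: [0.5821, 0.2377, 0.2412]
eef_rot: [180.0, 0.0, 3.0]
contact_force: [0.4, -0.5, 0.0]
gripper_width: 0.0394
gripper_force: 0.0
```

```bash
python3 - <<'E'
from h import *
import pickle
s=r.get_state();print(s["tcp_pos"],s["eef_rot"])
pickle.dump(cam("wrist"),open("w7.pkl","wb"))
w=r.capture("wrist")[:,:,::-1]
a=crop(np.ascontiguousarray(w),200,115,100,100,6)
o=np.zeros((600,800,3),np.uint8);o[:,:600]=a
g=cv2.resize(np.ascontiguousarray(r.capture("top")[:,:,::-1])[150:255,88:155],None,fx=2.9,fy=2.9,interpolation=cv2.INTER_CUBIC)
o[:g.shape[0],600:600+g.shape[1]]=g[:600,:200]
cv2.imwrite("pics/c7.png",o)
E
```

```text
[0.58212227 0.23769703 0.241236  ] [1.79973015e+02 3.91625984e-02 2.98689164e+00]
```

View pics/c7.png

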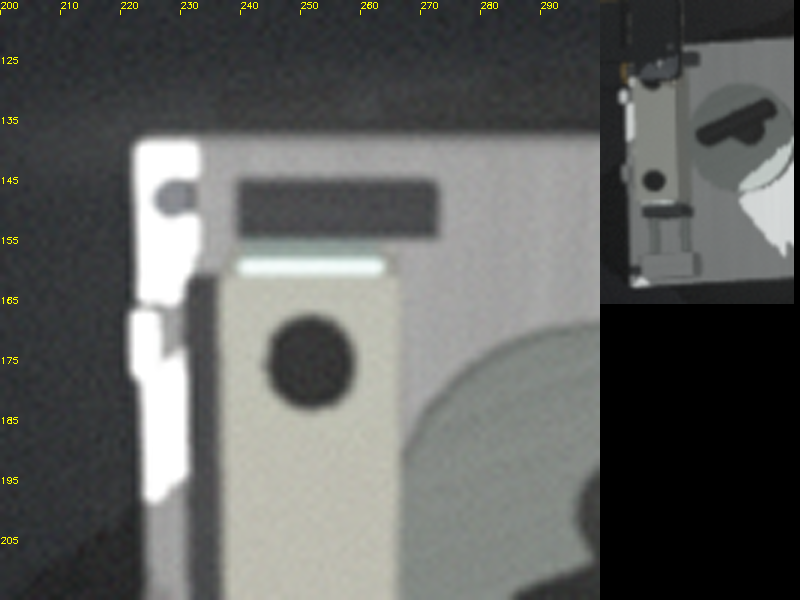

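The cell's edge runs parallel to the fence strip (columns 190–219 along its length). Its end is against the stop at row 240, and the disc bears on its side. I'm handing the job in.

```bash
python3 -c "
from plant import r
print(r.close_job())"
```

```text
the job is handed in; nothing more can be done
None
```

The long cell is in the carrier between gate and end stop, clamped along the fence with the cam at about 1.65 rad by camera estimate, and I handed the job in after about 18 s of robot time without touching the short cell, beaker or bottle.

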